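Load a dropper bottle into a sprung feed track

ROBOT

A 6-joint arm with a two-finger parallel gripper is mounted at the origin on a cart in front of the work surface, level with it; the furniture and walls round the work are solid. World frame = base frame: x ahead of the robot, y to its left, z up, the work surface at z = 0. Lengths are in mm, angles in rad, forces in N, time in s.
With the tool pointing down it reaches from about 350 to 975 mm from the base axis. Payload 7.1 kg.
Tool frame: the origin (TCP) lies between the finger pads; the fingertips stand 19 mm ahead of it and the grasp point (between the pads) is the TCP (ctrl.tcp_to_tips is the distance from the TCP to the fingertips, in mm); z points along the fingers, y is the line along which they close (so a half turn about z gives the same grasp; the last joint's range is limited). The gripper opens to 88 mm and grips with 3 to 60 N. Pads are 20 mm wide; open, the fingers measure 115 mm over their backs; the gripper's body (75 mm by 178 mm) begins 61 mm behind the grasp point.
Start: joints at [1.154, 0.423, 1.63, -0, 1.089, -0.019], TCP at [242.087, 576.193, 241.675] pointing down, gripper open.
Joint ranges: [-3, 3], [-0.9, 2.11], [0.09, 2.58], [-1.31, 4.45], [0.11, 2.69], [-2.54, 2.54]. Speed limits (rad/s): [2.39, 2.39, 3.01, 3.14, 3.14, 3.14].

INTERFACE

Orientations are given as a rotation vector (axis times angle).
In Python, from workcell import status, optics, ctrl gives the robot as it stands. The module is installed in compiled form; this text tells all that it offers.
- The arm moves only by the shell command python3 -m inch 'ROWS'. ROWS is JSON, a list that holds one entry, the list of rows, each a list of 7 numbers: the shift along the tool's x, y, z in mm, then the turn, a rotation vector about the tool's x, y, z in rad, then the opening in per cent of the stroke, from 0 (shut) to 100 (fully open). A call has 1 to 20 rows; each row is the pose to reach, as a shift and turn from the pose commanded when the call began, along the tool's axes at that moment; what a row does not reach only later rows make up. A row lasts 1/10 s, in which the tool goes at most 50 mm and 8.59 degrees, less where a joint would pass 70% of its speed; a pose out of reach is approached as far as the arm can. A call with a gripper value outside its range is refused whole. The fingers move at their own pace and stop on an object; the grip force is fixed at half the most. Time passes only in rows, so rows that repeat a pose let the fingers close. It gives the time, the measured TCP pose, the force, the opening and the grip force at its end, in the units of the state.
- status.get_obs(): the state, without advancing time (a new reading comes with each control period).
- optics.get_image(name): name is "scene" or "top" or "wrist"; returns a dict with "frame" (400x640x3 uint8, red, green, blue), "fx", "fy", "cx", "cy" (pixels), "rvec" (rotation vector, rad) and "tvec" (3), from world to camera coordinates, as OpenCV has them; the wrist camera has in their place "hand_eye" (4x4, takes a point from camera to tool coordinates, whose origin is the TCP and whose axes are the flange's). Camera axes: x right, y down, z forward; pixel columns grow to the right and rows downward; lengths in mm; the calibration is good to about 2 mm. A picture is of the moment at which its call begins: read the wrist's pose just before it. There is no depth.
- ctrl.close_job(): hands the job in; it is judged then, once.
The state is a dict: "t": time; "qpos": joint angles; "qvel": joint speeds; "joint_torque": joint torques, N m; "ee_pos": TCP position; "orientation": TCP orientation; "ft_force": force on the tool from outside, world axes, zero at the start; "moment": the same for the moment, N m; "width": finger opening in mm; "grasp_force": force on a finger pad.
Only numpy, scipy, OpenCV 4.12 (cv2) and the standard library are available. Lean on these libraries where they do the work, as an engineer would, in place of code of your own. Each camera call takes 0.05 s, during which the arm holds its last target. There are 200 camera calls.

TASK

The feed track has room for another dropper bottle behind the one that is in it. Pull the track's sprung pusher back by its upright grip until its catch drops in and holds it back by itself, feeling for the catch rather than ramming the pusher against its end stop; then stand the loose dropper bottle (the tall one with the rubber bulb) upright in the open gap, without jamming it against the track. Finally press the thumb pad gently to let the pusher close, so that both bottles stand upright in line, pressed up against the front stop, and leave the two short screw-cap bottles standing where they are.

Things in the scene. Friction and masses are not known exactly. Their poses are not given: they have to be found in the camera images.
- track: Fixed aluminium feed track, 250 x 70 mm; origin at the middle of its underside, z up. +x: feed direction, away from the robot, to the front stop (its rear face at x = 107 mm); the pusher pulls back to -x. The base's top, z = 8 mm, is the channel floor. Side walls 5 mm thick, z = 8 to 48 mm, make an open-topped channel 26 mm wide about y = 0. Force of the new bottle on the track: under 30 N.
- track_bay (a point): Point on the channel floor (z = 8 mm of the track, x = +60 mm, y = 0) over which a new bottle can be lowered, clear of the first bottle and of the held-back pusher. Axes as the track's.
- track_rail (a point): Point on the channel floor at track x = -43 mm, the middle of the range where a keeper is clamped astride the track (dark lips and end stops between cheeks, y = 21 to 36 mm on both sides, top z = 72 mm). The keeper's place along x varies by 22 mm either way and is not measured: it is found by feel (see pusher).
- pusher (a joint): Pusher travel in m, growing as it is pulled back: front face at track x = 0.107 - value. 0.023 at the start, 0.046 with two bottles; caught somewhere from 0.066 to 0.110. A ramp adds 3 to 6 N to the spring's 6 to 8 N from 16 mm before the catch is in; that force drops off over the last 6 mm. A rigid end stop comes 4.5 mm later. Closes forward by itself, damped (40 N s/m).
- pusher_grip (a point): Point at which to pinch the pusher's upright dark grip, 79 mm above the worktop and 20 mm behind the pusher's face. The grip is 14 mm wide across the track (y), 16 mm along it (x); its 20 x 18 mm cap, 4 mm thick, tops out 99 mm above the worktop. It is free of the walls from 48 mm up. Axes as the track's.
- catch: Catch on the pusher, 46 mm behind the grip: steel crossbar across the track, 8 mm thick, 61 mm long, with a black thumb pad above. Origin in the middle of the bar, 60 mm above the worktop when up. Sprung up, pressed down at most 9 mm; lets go about 6.5 mm down, which takes some 7 N. The force on it must stay under 25 N, at the end stop as well as in pressing.
- catch_pad (a point): Middle of the top of the thumb pad (22 mm along the track, 20 mm across), 84 mm above the worktop when up; moves with the pusher. When caught, the keeper's 72 mm high cheeks stand 21 mm to either side of it.
- bottle_in: Dropper bottle that already stands in the track against the front stop; same shape as bottle_new, origin at the centre of its underside.
- bottle_new: Loose dropper bottle to be loaded: glass body 23 mm in diameter, 60 mm high, above it collar and rubber bulb up to 90 mm (18 mm in diameter to the fingers); about 22 g. Origin at the centre of its underside, z up. It stands on the worktop to the right of the track, in one of three places shared with two short bottles.
- short_a: Bystander: short white screw-cap bottle, 23 mm in diameter, 70 mm high, no bulb; origin at the centre of its underside. Stands to the right near bottle_new.
- short_b: Bystander: another short white screw-cap bottle like short_a.
Not all that is in view belongs to the job. Leave any purple or yellow look-alike of the bottle_new alone.

How it is judged (in metres and radians):
On the way, in this order (a step that is already met when the one before it is completed fails the run):
1. the pusher is pulled back and its catch holds it there by itself, out of the gripper's hold (value of joint pusher above 0.06 m and velocity of joint pusher above -0.005 m/s and contact force between the fingers and track below 0.05 N), for 0.2 s.
2. the loose dropper bottle stands upright, let go, on the channel floor in the gap while the pusher is still held back (x of bottle_new in the frame of track between 0.03 and 0.078 m and y of bottle_new in the frame of track between -0.006 and 0.006 m and z of bottle_new in the frame of track below 0.013 m and angle between bottle_new's own z axis and vertical below 0.1 rad and contact force between the fingers and bottle_new below 0.05 N and value of joint pusher above 0.06 m), for 0.2 s.
At the end, for the whole second after the job is handed in: The pusher has closed on two bottles (joint 0.0435 to 0.0485): the first against the front stop (track x 95 mm +-3.5), the new one behind it (72 mm +-4.5), both on the channel floor, upright within 0.1 rad, at rest, let go. The two short bottles stand upright (value of joint pusher between 0.0435 and 0.0485 m and x of bottle_in in the frame of track between 0.0915 and 0.0985 m and y of bottle_in in the frame of track between -0.006 and 0.006 m and z of each of bottle_in, bottle_new in the frame of track below 0.013 m and angle between each of bottle_in, bottle_new, short_a, short_b's own z axis and vertical below 0.1 rad and x of bottle_new in the frame of track between 0.068 and 0.0765 m and y of bottle_new in the frame of track between -0.006 and 0.006 m and linear speed of each of bottle_new, bottle_in below 0.01 m/s); the robot touches nothing.
It fails at once if the catch's crossbar or pad takes more than 25 N (rammed into its end stop or pressed too hard) (contact force between catch and anything else above 25 N).
It fails at once if the new bottle is pressed against the track with more than 30 N (contact force between bottle_new and track above 30 N).
It fails at once if a short bottle is moved by more than 30 mm or tipped (distance of any of short_a, short_b from where it was at the start of the episode above 0.03 m or angle between any of short_a, short_b's own z axis and vertical above 0.4 rad).
It also fails if it takes over 67 s, if anything falls off the work surface, if the arm or the gripper's body presses on something with over 40 N, if the wrist force passes 120 N, or if a joint passes its speed limit or range.

## Working session

There is one attempt and no reset: what is moved stays moved. The work goes in short steps, Python scripts to look and compute and a shell command to move; the robot and the scene stay as the last step left them, time stands still between calls to the robot, and variables do not carry over. Pictures are saved under pics/ and viewed, at most 10 in all, crops included, and the job is handed in when it is done.

```bash
mkdir -p pics; cat > h.py <<'E'
import numpy as np, cv2
from scipy.spatial.transform import Rotation as R
from workcell import status, optics, ctrl
def ray(im,u,v,o=None):
    d=np.array([(u-im['cx'])/im['fx'],(v-im['cy'])/im['fy'],1.])
    if 'rvec' in im:
        M=R.from_rotvec(np.ravel(im['rvec'])).as_matrix(); return -M.T@np.ravel(im['tvec']), M.T@d
    H=np.array(im['hand_eye']); W=R.from_rotvec(o['orientation']).as_matrix()
    return W@H[:3,3]+np.array(o['ee_pos']), W@H[:3,:3]@d
def onz(im,u,v,z,o=None):
    c,d=ray(im,u,v,o); return c+d*(z-c[2])/d[2]
def proj(im,P):
    return cv2.projectPoints(np.float64(P).reshape(-1,1,3),np.float64(im['rvec']),np.float64(im['tvec']),np.array([[im['fx'],0,im['cx']],[0,im['fy'],im['cy']],[0,0,1.]]),None)[0].reshape(-1,2)
def tool(dw,o): return R.from_rotvec(o['orientation']).as_matrix().T@np.array(dw)
E
python3 - <<'E'
from h import *
np.set_printoptions(precision=3,suppress=True)
o=status.get_obs(); print(o, ctrl.tcp_to_tips)
print(R.from_rotvec(o['orientation']).as_matrix())
for n in ('top','scene'):
    im=optics.get_image(n); cv2.imwrite(f'pics/{n}1.png',im['frame'][:,:,::-1]); print(n,ray(im,320,200),im['fx'])
E
```

```text
{'t': 0.0, 'qpos': array([ 1.154,  0.424,  1.631, -0.   ,  1.089, -0.019]), 'qvel': array([ 0.   ,  0.   , -0.001,  0.002, -0.   , -0.001]), 'joint_torque': array([ -0.001, -54.463, -27.367,   0.064,   0.023,  -0.   ]), 'ee_pos': array([241.857, 575.723, 240.906]), 'orientation': array([-0.621, -3.079,  0.002]), 'ft_force': array([-0.026,  0.862,  0.158]), 'moment': array([ 0.004, -0.025, -0.015]), 'grasp_force': 0.0, 'width': 87.9510058610727} 19.0
[[-0.922  0.387 -0.001]
 [ 0.387  0.922 -0.001]
 [ 0.    -0.002 -1.   ]]
top (array([ 478.268, -219.074,  920.553]), array([ 0.063,  0.014, -0.998])) 379.139511296058
scene (array([ -44.97 , -517.185,  602.846]), array([ 0.678,  0.354, -0.644])) 403.3996940502344
```

View pics/top1.png

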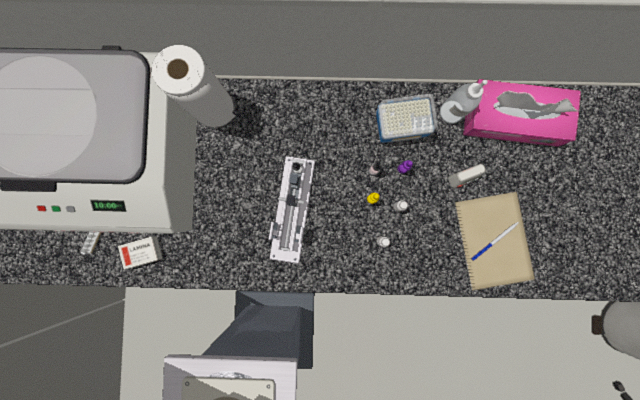

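View pics/scene1.png

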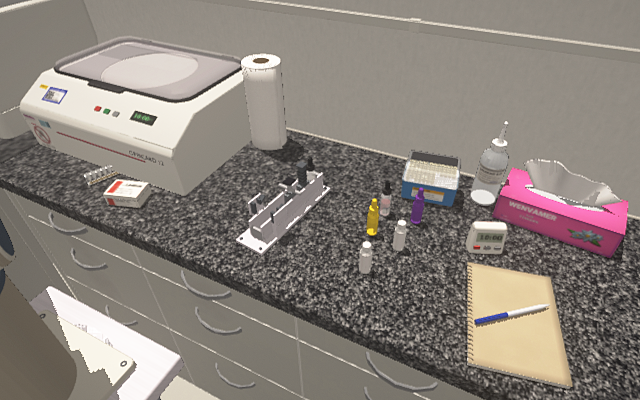

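The top view shows the track around (292,208), running roughly along image-vertical. The clear bottle with the dark bulb is at (375,170), the yellow one at (373,198), purple at (405,166) and the short bottles at (402,206) and (384,242). The scene view agrees, with the dark-bulbed bottle at (386,200). I'll zoom in next.

```bash
python3 - <<'E'
from h import *
np.set_printoptions(precision=1,suppress=True)
a=cv2.imread('pics/top1.png'); b=cv2.imread('pics/scene1.png')
A=cv2.resize(a[145:270,260:420],None,fx=4.5,fy=4.5,interpolation=cv2.INTER_CUBIC)
B=cv2.resize(b[150:280,230:440],None,fx=3.8,fy=3.8,interpolation=cv2.INTER_CUBIC)
cv2.imwrite('pics/A.png',A);cv2.imwrite('pics/B.png',B)
im=optics.get_image('top')
# white/grey track footprint
hsv=cv2.cvtColor(a,cv2.COLOR_BGR2HSV); m=((hsv[...,2]>150)&(hsv[...,1]<60)).astype('uint8')
m[:,:255]=0;m[:,330:]=0;m[:148]=0;m[270:]=0
m=cv2.morphologyEx(m,cv2.MORPH_OPEN,np.ones((2,2)))
p=np.argwhere(m)[:,::-1].astype('float32'); r=cv2.minAreaRect(p); bx=cv2.boxPoints(r); print(r,bx)
for q in bx: print(onz(im,*q,4))
for q in [(375,170),(373,198),(405,166),(402,206),(384,242)]: print(q,onz(im,*q,80))
E
```

```text
((290.7850646972656, 210.1145782470703), (33.4599609375, 104.17962646484375), 8.806793212890625) [[266.3 259. ]
 [282.2 156.1]
 [315.3 161.2]
 [299.3 264.2]]
[391.  -80.6   4. ]
[ 641.7 -111.8    4. ]
[ 630.9 -192.8    4. ]
[ 380.8 -160.7    4. ]
(375, 170) [ 601.3 -328.3   80. ]
(373, 198) [ 538.8 -325.    80. ]
(405, 166) [ 611.7 -394.7   80. ]
(402, 206) [ 522.6 -389.2   80. ]
(384, 242) [ 442.3 -350.8   80. ]
```

View pics/A.png

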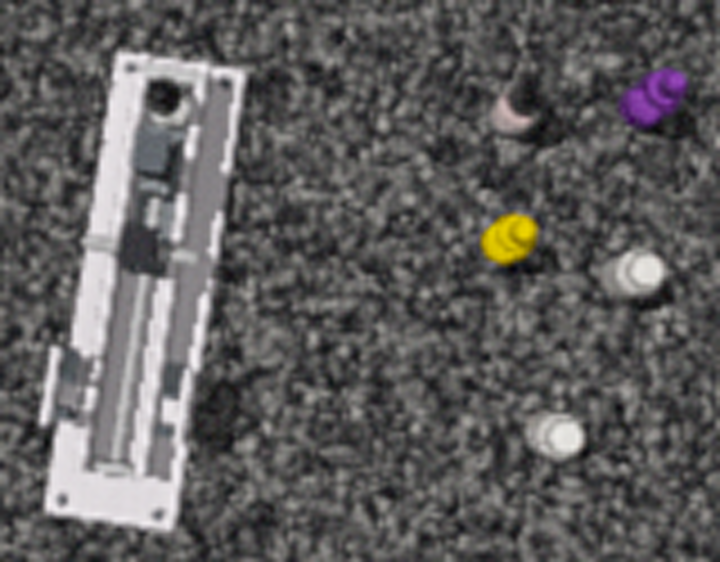

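View pics/B.png

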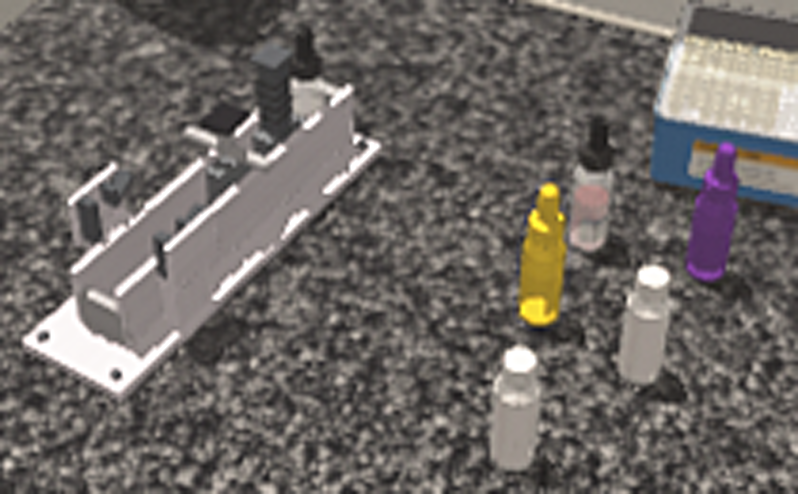

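Crop A: the base corners are clear, the grip cap is near crop (158,152), the thumb pad near (145,250) and the keeper cheeks near (70,380). The dark bulb tip of bottle_new is at (528,92), with its base near (512,120). Crop B confirms this layout.

```bash
python3 - <<'E'
from h import *
np.set_printoptions(precision=1,suppress=True)
t=optics.get_image('top'); s=optics.get_image('scene')
A=lambda u,v:((u+.5)/4.5+260-.5,(v+.5)/4.5+145-.5)
B=lambda u,v:((u+.5)/3.8+230-.5,(v+.5)/3.8+150-.5)
C=np.array([onz(t,*A(*q),8) for q in [(118,53),(245,70),(172,530),(45,512)]])
print(C,'len',np.linalg.norm(C[0]-C[3]),np.linalg.norm(C[1]-C[2]),'wid',np.linalg.norm(C[0]-C[1]),np.linalg.norm(C[2]-C[3]))
S=np.array([onz(s,*B(*q),8) for q in [(381,147),(119,394),(24,340)]]); print('scene corners',S)
c=C.mean(0); f=(C[0]+C[1]-C[2]-C[3]); yaw=np.arctan2(f[1],f[0]); print('centre',c,'yaw',yaw)
def tri(a,b):
    c1,d1=ray(t,*a);c2,d2=ray(s,*b);k=np.linalg.lstsq(np.c_[d1,-d2],c2-c1,rcond=None)[0]
    p,q=c1+k[0]*d1,c2+k[1]*d2; return (p+q)/2,np.linalg.norm(p-q)
print('bulb new',tri(A(530,88),B(600,118)),onz(t,*A(530,88),90),onz(s,*B(600,118),90),'base',onz(s,*B(588,243),0))
print('grip',onz(t,*A(158,150),99),onz(s,*B(274,52),99),'bulb in',onz(t,*A(163,95),98),onz(s,*B(304,32),98))
Rz=np.array([[np.cos(yaw),-np.sin(yaw)],[np.sin(yaw),np.cos(yaw)]])
print('pred grip',c[:2]+Rz@[64,0],'bottle_in',c[:2]+Rz@[95,0])
for q in [(655,268),(568,432)]: print('short',onz(t,*A(*q),70))
for q in [(650,270),(518,356)]: print('short s',onz(s,*B(*q),70))
E
```

```text
[[ 640.4 -121.1    8. ]
 [ 632.7 -189.9    8. ]
 [ 385.4 -157.2    8. ]
 [ 393.1  -89.2    8. ]] len 249.3601244854799 249.4396272798129 wid 69.25716918915695 68.44232627083777
scene corners [[ 629.4 -191.5    8. ]
 [ 383.5 -159.     8. ]
 [ 393.9  -91.1    8. ]]
centre [ 512.9 -139.3    8. ] yaw -0.12976809882705315
bulb new (array([ 613.3, -332.7,   88.9]), np.float64(0.9562798379784692)) [ 612.9 -332.1   90. ] [ 612.2 -333.4   90. ] base [ 610.2 -335.6    0. ]
grip [ 577.3 -151.6   99. ] [ 578.1 -148.1   99. ] bulb in [ 604.3 -153.2   98. ] [ 604.8 -153.3   98. ]
pred grip [ 576.4 -147.6] bottle_in [ 607.1 -151.6]
short [ 527.4 -398.2   70. ]
short [ 445.  -356.4   70. ]
short s [ 528.6 -391.9   70. ]
short s [ 443.3 -354.3   70. ]
```

```bash
python3 - <<'E'
from h import *
np.set_printoptions(precision=1,suppress=True)
o=status.get_obs(); c=np.array([242.1,576.2,241.7])
for w in [(242,576,380),(300,300,380),(350,50,380),(400,-140,330),(540,-140,260)]: print(w,tool(np.array(w)-c,o))
E
```

```text
(242, 576, 380) [   0.    -0.3 -138.3]
(300, 300, 380) [-160.4 -232.3 -138.1]
(350, 50, 380) [-303.3 -443.4 -138. ]
(400, -140, 330) [-423.  -599.2  -87.9]
(540, -140, 260) [-552.1 -544.9  -17.9]
```

```bash
python3 -m inch '[[[0,0,-46,0,0,-0.13,100],[0,0,-92,0,0,-0.267,100],[0,0,-138,0,0,-0.267,100],[-30,-40,-138,0,0,-0.267,100],[-60,-85,-138,0,0,-0.267,100],[-85,-125,-138,0,0,-0.267,100],[-110,-165,-138,0,0,-0.267,100],[-135,-200,-138,0,0,-0.267,100],[-160,-232,-138,0,0,-0.267,100],[-190,-275,-138,0,0,-0.267,100],[-220,-315,-138,0,0,-0.267,100],[-245,-355,-138,0,0,-0.267,100],[-275,-400,-138,0,0,-0.267,100],[-303,-443,-138,0,0,-0.267,100],[-330,-480,-128,0,0,-0.267,100],[-360,-520,-118,0,0,-0.267,100],[-390,-560,-105,0,0,-0.267,100],[-423,-599,-88,0,0,-0.267,100],[-423,-599,-88,0,0,-0.267,100],[-423,-599,-88,0,0,-0.267,100]]]'; python3 - <<'E'
from h import *
np.set_printoptions(precision=3,suppress=True)
o=status.get_obs(); print(o['ee_pos'],o['qpos'],R.from_rotvec(o['orientation']).as_matrix()[:2,:2])
print(tool(np.array([540,-140,230])-o['ee_pos'],o))
E
```

```text
t: 2.25
ee_pos: [399.7, -140.8, 329.0]
orientation: [-0.21, -3.133, -0.001]
ft_force: [-0.4, 0.2, -0.5]
width: 87.9
grasp_force: 0.0
[ 399.701 -140.828  328.982] [-0.367  0.009  1.951  0.     1.183 -1.804] [[-0.991  0.134]
 [ 0.134  0.991]]
[-139.116   19.495   98.735]
```

```bash
python3 -m inch '[[[-40,6,28,0,0,0,100],[-80,12,56,0,0,0,100],[-139,19,99,0,0,0,100],[-139,19,99,0,0,0,100],[-139,19,99,0,0,0,100],[-139,19,99,0,0,0,100]]]'; python3 - <<'E'
from h import *
np.set_printoptions(precision=2,suppress=True)
o=status.get_obs(); im=optics.get_image('wrist'); cv2.imwrite('pics/w1.png',im['frame'][:,:,::-1])
import pickle; pickle.dump((o,im),open('w1.pkl','wb')); print(im['hand_eye'],im['fx'],o['ee_pos'])
E
```

```text
t: 2.85
ee_pos: [539.8, -137.6, 231.1]
orientation: [-0.202, -3.134, -0.001]
ft_force: [0.1, -0.3, 0.1]
width: 87.6
grasp_force: 0.0
[[  -0.     -0.96   -0.29   78.92]
 [   1.     -0.     -0.      1.12]
 [   0.     -0.29    0.96 -142.46]
 [   0.      0.      0.      1.  ]] 333.56824437095025 [ 539.78 -137.58  231.1 ]
```

View pics/w1.png

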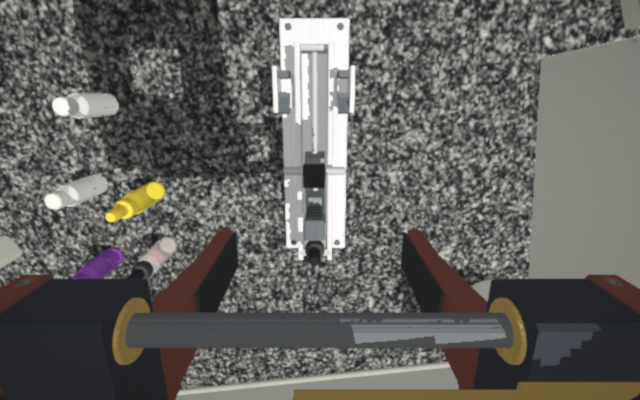

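The wrist view shows the track almost straight along the image column. Its rear corners are at (281,19) and (349,19), the thumb pad is at (314,175), and bottle_in's bulb is near (314,245) with the grip just behind it.

```bash
python3 - <<'E'
from h import *
import pickle
np.set_printoptions(precision=1,suppress=True)
o,im=pickle.load(open('w1.pkl','rb'))
P={n:onz(im,u,v,z,o) for n,u,v,z in [('rl',281,19,8),('rr',349,19,8),('fl',287,250,8),('fr',344,250,8),('pad',314,175,84),('cheek l',272,66,72),('cheek l2',272,112,72),('bulb',314.5,245,98)]}
for k,v in P.items(): print(k,v)
rear=(P['rl']+P['rr'])/2; f=(P['fl']+P['fr'])/2-rear; yaw=np.arctan2(f[1],f[0]); print('yaw',yaw,'width',np.linalg.norm(P['rl']-P['rr']),np.linalg.norm(f))
for yw in (yaw,-.13):
  u=np.array([np.cos(yw),np.sin(yw)]); print('centre',rear[:2]+125*u,'grip',rear[:2]+189*u,'pad pred',rear[:2]+(125+18)*u)
E
python3 - <<'E'
import cv2
a=cv2.imread('pics/w1.png')[0:270,250:380]
cv2.imwrite('pics/w1c.png',cv2.resize(a[140:270],None,fx=4.4,fy=4.4,interpolation=2))
E
```

```text
rl [ 386.4 -154.9    8. ]
rr [395.1 -88.2   8. ]
fl [ 635.2 -188.4    8. ]
fr [ 644.1 -120.3    8. ]
pad [ 529.7 -140.1   84. ]
cheek l [ 434.  -163.3   72. ]
cheek l2 [ 471.4 -169.7   72. ]
bulb [ 590.8 -147.7   98. ]
yaw -0.1312599487409966 width 67.23720341403148 251.07617109448242
centre [ 514.7 -137.9] grip [ 578.1 -146.3] pad pred [ 532.5 -140.2]
centre [ 514.7 -137.7] grip [ 578.2 -146. ] pad pred [ 532.5 -140.1]
```

View pics/w1c.png

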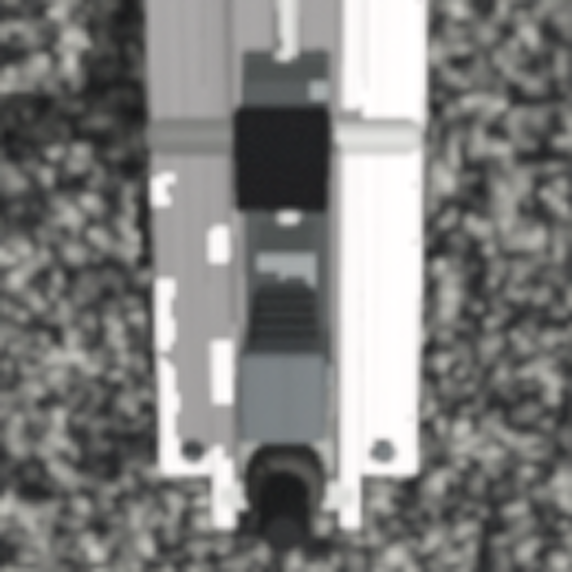

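Zoomed in, the grip cap is centred at crop (282,396), which is px (313.7,229.6). The pad is at (313.7,175.5), and the bar and bulb are clear.

```bash
python3 - <<'E'
from h import *
import pickle
np.set_printoptions(precision=1,suppress=True)
o,im=pickle.load(open('w1.pkl','rb'))
g=onz(im,313.7,229.6,99,o); print(g, onz(im,303.6,229.6,99,o)-onz(im,323.9,229.6,99,o))
o=status.get_obs()
for p in ([577,-147.2,120],[577,-147.2,79]): print(o['ee_pos'],tool(np.array(p)-o['ee_pos'],o))
E
```

```text
[ 575.5 -146.3   99. ] [ -2.3 -17.9   0. ]
[ 539.7 -138.   231.7] [-38.2  -4.3 111.7]
[ 539.7 -138.   231.7] [-38.1  -4.3 152.7]
```

```bash
python3 -m inch '[[[-20,-2,30,0,0,0,60],[-37.5,-4,70,0,0,0,60],[-37.5,-4,112,0,0,0,60],[-37.5,-4,135,0,0,0,60],[-37.5,-4,152,0,0,0,60],[-37.5,-4,152,0,0,0,60],[-37.5,-4,152,0,0,0,60]]]'; python3 -m inch '[[[0,0,0,0,0,0,0],[0,0,0,0,0,0,0],[0,0,0,0,0,0,0],[0,0,0,0,0,0,0],[0,0,0,0,0,0,0],[0,0,0,0,0,0,0],[0,0,0,0,0,0,0],[0,0,0,0,0,0,0]]]'
```

```text
t: 3.6
ee_pos: [577.1, -148.1, 80.4]
orientation: [0.205, 3.133, -0.0]
ft_force: [-0.3, -0.6, 0.5]
width: 52.8
grasp_force: 0.0
t: 4.4
ee_pos: [577.2, -147.4, 79.0]
orientation: [0.205, 3.135, 0.001]
ft_force: [1.0, 3.9, 4.7]
width: 17.4
grasp_force: 30.0
```

```bash
python3 -m inch '[[[2,0,0,0,0,0,0],[4,0,0,0,0,0,0],[4,0,0,0,0,0,0]]]'; python3 - <<'E'
from h import *
im=optics.get_image('wrist'); cv2.imwrite('pics/w2.png',im['frame'][:,:,::-1])
E
```

```text
t: 4.7
ee_pos: [574.9, -147.1, 79.0]
orientation: [0.205, 3.131, 0.0]
ft_force: [6.1, 4.2, -1.2]
width: 17.4
grasp_force: 30.0
```

View pics/w2.png

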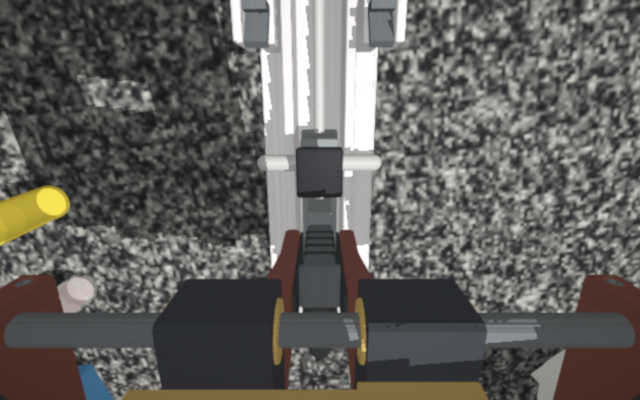

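The fingers pinch the grip squarely at (320,265), and the pad and bar sit behind it at (320,170). Pulling back.

```bash
python3 -m inch '[[[5,0,0,0,0,0,0],[10,0,0,0,0,0,0],[15,0,0,0,0,0,0],[20,0,0,0,0,0,0],[20,0,0,0,0,0,0],[20,0,0,0,0,0,0]]]'|egrep 'ee|ft|wid'; for i in 1 2 3; do python3 -m inch '[[[3,0,0,0,0,0,0],[3,0,0,0,0,0,0]]]'|egrep 'ee|ft'; done
```

```text
ee_pos: [555.2, -144.6, 79.0]
ft_force: [7.7, 4.7, -2.3]
width: 17.6
ee_pos: [552.3, -144.3, 79.1]
ft_force: [7.4, 4.9, -3.0]
ee_pos: [549.4, -143.9, 79.0]
ft_force: [7.0, 4.9, -2.6]
ee_pos: [546.4, -143.5, 79.1]
ft_force: [7.8, 4.6, -2.4]
```

```bash
for i in 1 2 3; do python3 -m inch '[[[3,0,0,0,0,0,0],[3,0,0,0,0,0,0]]]'|egrep 'ee|ft'; done
```

```text
ee_pos: [543.4, -143.1, 79.1]
ft_force: [8.3, 4.9, -3.0]
ee_pos: [540.5, -142.7, 79.0]
ft_force: [6.9, 5.0, -3.3]
ee_pos: [537.5, -142.4, 79.1]
ft_force: [7.0, 5.1, -2.6]
```

```bash
for i in 1 2 3; do python3 -m inch '[[[3,0,0,0,0,0,0],[3,0,0,0,0,0,0]]]'|egrep 'ee|ft'; done
```

```text
ee_pos: [534.6, -142.0, 79.0]
ft_force: [7.3, 4.9, -2.5]
ee_pos: [531.6, -141.6, 79.1]
ft_force: [7.4, 5.0, -3.8]
ee_pos: [528.7, -141.2, 79.1]
ft_force: [8.6, 4.3, -4.5]
```

```bash
for i in 1 2; do python3 -m inch '[[[2.5,0,0,0,0,0,0],[2.5,0,0,0,0,0,0]]]'|egrep 'ee|ft'; done
```

```text
ee_pos: [526.3, -140.9, 79.0]
ft_force: [8.7, 5.3, -2.7]
ee_pos: [523.8, -140.6, 79.0]
ft_force: [8.1, 5.6, -4.1]
```

```bash
for i in 1 2; do python3 -m inch '[[[2.5,0,0,0,0,0,0],[2.5,0,0,0,0,0,0]]]'|egrep 'ee|ft'; done
```

```text
ee_pos: [521.4, -140.3, 79.1]
ft_force: [8.6, 4.7, -3.9]
ee_pos: [519.3, -140.1, 79.1]
ft_force: [9.1, 5.3, -5.1]
```

```bash
for i in 1 2; do python3 -m inch '[[[2,0,0,0,0,0,0],[2,0,0,0,0,0,0],[2,0,0,0,0,0,0]]]'|egrep 'ee|ft'; done
```

```text
ee_pos: [517.9, -139.9, 79.1]
ft_force: [10.5, 5.3, -5.7]
ee_pos: [516.1, -139.7, 79.1]
ft_force: [12.0, 5.7, -7.8]
```

```bash
for i in 1 2; do python3 -m inch '[[[2,0,0,0,0,0,0],[2,0,0,0,0,0,0],[2,0,0,0,0,0,0]]]'|egrep 'ee|ft'; done
```

```text
ee_pos: [514.3, -139.4, 79.1]
ft_force: [12.0, 4.8, -8.6]
ee_pos: [512.7, -139.2, 79.1]
ft_force: [13.8, 5.4, -9.5]
```

```bash
for i in 1 2; do python3 -m inch '[[[1.5,0,0,0,0,0,0],[1.5,0,0,0,0,0,0],[1.5,0,0,0,0,0,0]]]'|egrep 'ee|ft'; done
```

```text
ee_pos: [511.8, -139.1, 79.1]
ft_force: [15.9, 5.3, -11.7]
ee_pos: [509.1, -138.7, 79.1]
ft_force: [12.1, 4.8, -5.9]
```

Past the peak, and the force is dropping.

```bash
for i in 1 2; do python3 -m inch '[[[1.2,0,0,0,0,0,0],[1.2,0,0,0,0,0,0],[1.2,0,0,0,0,0,0]]]'|egrep 'ee|ft'; done
```

```text
ee_pos: [507.7, -138.6, 79.1]
ft_force: [10.9, 5.1, -5.9]
ee_pos: [506.4, -138.4, 79.0]
ft_force: [10.6, 4.5, -6.5]
```

```bash
for i in 1 2; do python3 -m inch '[[[1,0,0,0,0,0,0],[1,0,0,0,0,0,0],[1,0,0,0,0,0,0]]]'|egrep 'ee|ft'; done
```

```text
ee_pos: [505.2, -138.2, 79.0]
ft_force: [9.4, 4.6, -5.5]
ee_pos: [503.8, -138.1, 79.0]
ft_force: [8.2, 5.0, -3.7]
```

```bash
for i in 1 2; do python3 -m inch '[[[0.7,0,0,0,0,0,0],[0.7,0,0,0,0,0,0],[0.7,0,0,0,0,0,0]]]'|egrep 'ee|ft'; done
```

```text
ee_pos: [502.8, -137.9, 79.0]
ft_force: [6.0, 4.9, -3.3]
ee_pos: [501.8, -137.8, 79.0]
ft_force: [5.6, 5.1, -1.2]
```

```bash
for i in 1 2 3; do python3 -m inch '[[[-1,0,0,0,0,0,0],[-1,0,0,0,0,0,0],[-1,0,0,0,0,0,0]]]'|egrep 'ee|ft'; done
```

```text
ee_pos: [501.9, -137.8, 79.0]
ft_force: [2.6, 4.6, 1.1]
ee_pos: [502.0, -137.8, 79.0]
ft_force: [0.6, 4.9, 5.2]
ee_pos: [502.1, -137.8, 78.9]
ft_force: [-2.9, 4.6, 7.5]
```

It's caught: the grip stays put as the load reverses. Easing off, then opening and lifting.

```bash
python3 -m inch '[[[0.7,0.5,0,0,0,0,0],[0.7,0.5,0,0,0,0,45],[0.7,0.5,0,0,0,0,45],[0.7,0.5,0,0,0,0,45],[0.7,0.5,0,0,0,0,45],[0.7,0.5,0,0,0,0,45]]]'; python3 -m inch '[[[0,0,0,0,0,0,45],[0,0,-20,0,0,0,45],[0,0,-50,0,0,0,45],[0,0,-90,0,0,0,45],[0,0,-130,0,0,0,45],[-50,0,-130,0,0,0,45],[-60,-50,-130,0,0,0,45],[-60,-100,-130,0,0,0,45],[-60,-150,-130,0,0,0,45],[-60,-180,-130,0,0,0,45],[-60,-180,-130,0,0,0,45],[-60,-180,-130,0,0,0,45],[-60,-180,-130,0,0,0,45]]]'; python3 - <<'E'
from h import *
import pickle
o=status.get_obs(); im=optics.get_image('wrist'); cv2.imwrite('pics/w3.png',im['frame'][:,:,::-1]); pickle.dump((o,im),open('w3.pkl','wb'))
t=optics.get_image('top')['frame'][:,:,::-1][140:280,255:345]
w=im['frame'][:,:,::-1].copy(); cv2.imwrite('pics/w3t.png',np.hstack([w,cv2.resize(t,(257,400))])[:,100:900])
E
```

```text
t: 13.05
ee_pos: [502.1, -137.8, 78.6]
orientation: [-0.205, -3.135, 0.0]
ft_force: [-0.1, -0.1, 0.2]
width: 39.4
grasp_force: 0.0
t: 14.35
ee_pos: [538.1, -322.9, 208.5]
orientation: [-0.204, -3.134, -0.001]
ft_force: [-0.1, 1.2, 0.1]
width: 39.4
grasp_force: 0.0
```

View pics/w3t.png

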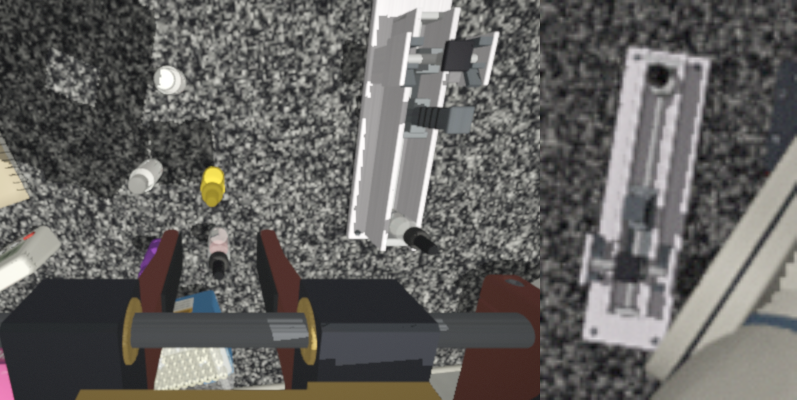

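The pusher stays held back, with the pad between the cheeks. bottle_new is between the fingers, with its bulb tip near (317,272) in the full frame. Yellow is at (312,186) and purple is just outside the left finger.

```bash
python3 - <<'E'
from h import *
import pickle
np.set_printoptions(precision=1,suppress=True)
o,im=pickle.load(open('w3.pkl','rb'))
print(onz(im,318,272,90,o),onz(im,318.5,236,10,o))
g=im['frame'][225:285,285:350].astype(int); m=(g.max(2)<60)
ys,xs=np.nonzero(m[:, 18:48]); print(xs.min()+303,xs.max()+303,ys.min()+225,ys.max()+225)
for v in range(252,280,4): 
    x=np.nonzero(m[v-225,18:48])[0]; print(v, x.min()+303 if len(x) else None, x.max()+303 if len(x) else None)
o=status.get_obs()
for p in ([612.3,-333,130],[612.3,-333,79]): print(tool(np.array(p)-o['ee_pos'],o))
E
```

```text
[ 608.4 -332.4   90. ] [ 609.6 -332.3   10. ]
303 328 225 279
252 316 320
256 311 325
260 310 320
264 309 323
268 311 323
272 312 323
276 314 323
[-74.6  -0.8  78.6]
[-74.7  -0.8 129.6]
```

```bash
python3 -m inch '[[[-40,0,0,0,0,0,45],[-73.3,-0.7,30,0,0,0,45],[-73.3,-0.7,70,0,0,0,45],[-73.3,-0.7,100,0,0,0,45],[-73.3,-0.7,120,0,0,0,45],[-73.3,-0.7,128.5,0,0,0,45],[-73.3,-0.7,128.5,0,0,0,45],[-73.3,-0.7,128.5,0,0,0,45]]]'; python3 -m inch '[[[0,0,0,0,0,0,0],[0,0,0,0,0,0,0],[0,0,0,0,0,0,0],[0,0,0,0,0,0,0],[0,0,0,0,0,0,0],[0,0,0,0,0,0,0],[0,0,0,0,0,0,0]]]'
```

```text
t: 15.25
ee_pos: [611.6, -334.1, 81.3]
orientation: [0.204, 3.134, -0.001]
ft_force: [0.3, -1.0, -0.2]
width: 39.9
grasp_force: 0.0
t: 15.95
ee_pos: [611.2, -334.5, 81.0]
orientation: [0.205, 3.134, -0.001]
ft_force: [-1.0, 0.3, 6.0]
width: 17.4
grasp_force: 30.0
```

```bash
python3 -m inch '[[[0,0,-30,0,0,0,0],[0,0,-70,0,0,0,0],[0,0,-110,0,0,0,0],[0,0,-120,0,0,0,0],[0,0,-120,0,0,0,0],[0,0,-120,0,0,0,0]]]'; python3 - <<'E'
from h import *
np.set_printoptions(precision=2,suppress=True)
o=status.get_obs(); print(tool(np.array([568.3,-146.3,201])-o['ee_pos'],o), R.from_rotvec(o['orientation']).as_matrix())
E
```

```text
t: 16.55
ee_pos: [609.9, -333.8, 198.7]
orientation: [-0.205, -3.133, -0.001]
ft_force: [0.5, -0.3, -0.4]
width: 17.5
grasp_force: 30.0
[ 65.74 180.48  -2.05] [[-0.99  0.13 -0.  ]
 [ 0.13  0.99  0.  ]
 [ 0.    0.   -1.  ]]
```

```bash
python3 -m inch '[[[10,30,0,0,0,0,0],[25,70,0,0,0,0,0],[40,110,0,0,0,0,0],[55,150,0,0,0,0,0],[65.5,175,0,0,0,0,0],[65.5,180.5,0,0,0,0,0],[65.5,180.5,0,0,0,0,0],[65.5,180.5,0,0,0,0,0],[65.5,180.5,0,0,0,0,0],[65.5,180.5,0,0,0,0,0]]]'; python3 - <<'E'
from h import *
import pickle
np.set_printoptions(precision=2,suppress=True)
o=status.get_obs(); print(o['ee_pos'],tool(np.array([568.3,-146.3,130])-o['ee_pos'],o))
im=optics.get_image('wrist'); pickle.dump((o,im),open('w4.pkl','wb')); t=optics.get_image('scene')['frame'][:,:,::-1]
cv2.imwrite('pics/w4.png',np.hstack([im['frame'][:,:,::-1][:,100:500],cv2.resize(t[100:290,220:410],(400,400))]))
E
```

```text
t: 17.55
ee_pos: [569.5, -147.8, 199.9]
orientation: [-0.207, -3.135, 0.0]
ft_force: [-0.4, 0.3, -0.3]
width: 17.3
grasp_force: 30.0
[ 569.51 -147.82  199.88] [ 1.39  1.35 69.88]
```

View pics/w4.png

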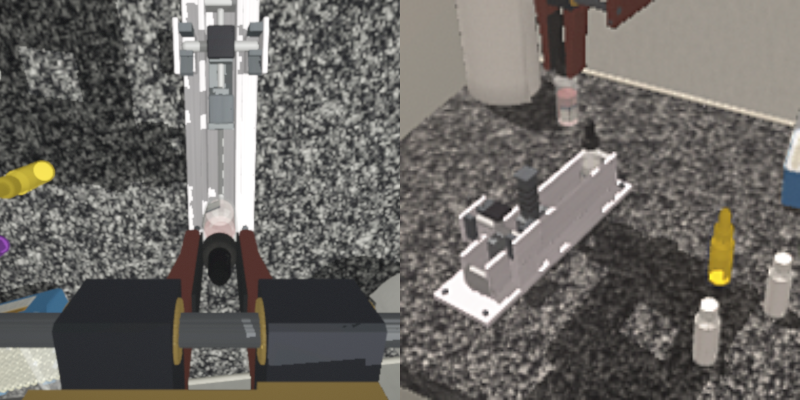

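The bottle hangs upright over the channel at (320,225) in the wrist frame, and the pusher is held back. Lowering to just above the walls, then checking the alignment.

```bash
python3 -m inch '[[[1,1,30,0,0,0,0],[1,1,62,0,0,0,0],[1,1,62,0,0,0,0],[1,1,62,0,0,0,0],[1,1,62,0,0,0,0],[1,1,62,0,0,0,0]]]'; python3 - <<'E'
from h import *
np.set_printoptions(precision=2,suppress=True)
P=[]
for i in range(8):
    P.append(status.get_obs()['ee_pos']); im=optics.get_image('wrist')
P=np.array(P); print(P.std(0),P.mean(0)); o=status.get_obs(); print(tool(np.array([568.3,-146.3,140])-P.mean(0),o))
u=np.array([.9917,-.1285]); n=np.array([.1285,.9917]); d=P.mean(0)[:2]-[577.2,-147.4]; print('track x',64+d@u,'y',d@n)
E
```

```text
t: 18.25
ee_pos: [569.5, -146.0, 139.8]
orientation: [0.205, 3.132, -0.001]
ft_force: [-0.6, -0.4, -0.1]
width: 17.8
grasp_force: 30.0
[0.32 0.13 0.47] [ 569.02 -145.77  139.11]
[ 0.64 -0.62 -0.89]
track x 55.673325063911676 y 0.5692985897232746
```

```bash
python3 -m inch '[[[0,-0.5,4,0,0,0,0],[0,-0.5,8,0,0,0,0],[0,-0.5,12,0,0,0,0],[0,-0.5,16,0,0,0,0],[0,-0.5,16,0,0,0,0]]]'; python3 -m inch '[[[0,0,5,0,0,0,0],[0,0,10,0,0,0,0],[0,0,15,0,0,0,0],[0,0,20,0,0,0,0],[0,0,25,0,0,0,0],[0,0,28,0,0,0,0],[0,0,28,0,0,0,0],[0,0,28,0,0,0,0]]]'
```

```text
t: 19.15
ee_pos: [567.9, -146.0, 121.3]
orientation: [-0.205, -3.133, -0.0]
ft_force: [0.0, 0.4, -0.8]
width: 17.7
grasp_force: 30.0
t: 19.95
ee_pos: [568.5, -146.1, 94.1]
orientation: [-0.205, -3.135, -0.0]
ft_force: [-0.5, -0.9, -0.4]
width: 17.4
grasp_force: 30.0
```

It's inside the channel with no contact force. Setting it down gently.

```bash
for i in 1 2; do python3 -m inch '[[[0,0,1,0,0,0,0],[0,0,2,0,0,0,0],[0,0,2,0,0,0,0]]]'|egrep 'ee|ft'; done;  python3 -m inch '[[[0,0,0.5,0,0,0,0],[0,0,1,0,0,0,0],[0,0,1,0,0,0,0]]]'|egrep 'ee|ft'
```

```text
ee_pos: [568.4, -146.1, 92.2]
ft_force: [0.7, 0.4, -0.7]
ee_pos: [568.3, -146.1, 90.0]
ft_force: [-0.1, 0.3, -1.1]
ee_pos: [568.4, -146.1, 89.1]
ft_force: [-0.1, -0.9, -0.5]
```

```bash
python3 -m inch '[[[0,0,0.5,0,0,0,0],[0,0,1,0,0,0,0],[0,0,1,0,0,0,0]]]'|egrep 'ee|ft'
```

```text
ee_pos: [568.8, -146.2, 89.0]
ft_force: [-1.8, -0.9, 7.2]
```

On the floor (7 N). Backing off slightly and releasing.

```bash
python3 -m inch '[[[0,0,-0.7,0,0,0,0],[0,0,-0.7,0,0,0,35],[0,0,-0.7,0,0,0,35],[0,0,-0.7,0,0,0,35],[0,0,-0.7,0,0,0,35],[0,0,-15,0,0,0,35],[0,0,-35,0,0,0,35],[0,0,-60,0,0,0,35],[0,0,-90,0,0,0,35],[40,0,-120,0,0,0,0],[40,0,-120,0,0,0,0],[40,0,-120,0,0,0,0],[40,0,-120,0,0,0,0]]]'; python3 - <<'E'
from h import *
import pickle
np.set_printoptions(precision=2,suppress=True)
P=[]
for i in range(4): P.append(status.get_obs()['ee_pos']); im=optics.get_image('wrist')
print(np.mean(P,0)); pickle.dump((status.get_obs(),im),open('w5.pkl','wb'))
t=optics.get_image('scene')['frame'][:,:,::-1]
cv2.imwrite('pics/w5.png',np.hstack([im['frame'][:,:,::-1][:,120:520],cv2.resize(t[150:270,220:340],(400,400))]))
E
```

```text
t: 22.45
ee_pos: [529.2, -141.0, 208.2]
orientation: [0.205, 3.134, -0.0]
ft_force: [0.3, 0.4, -0.2]
width: 2.9
grasp_force: 0.0
[ 529.09 -140.92  207.63]
```

View pics/w5.png

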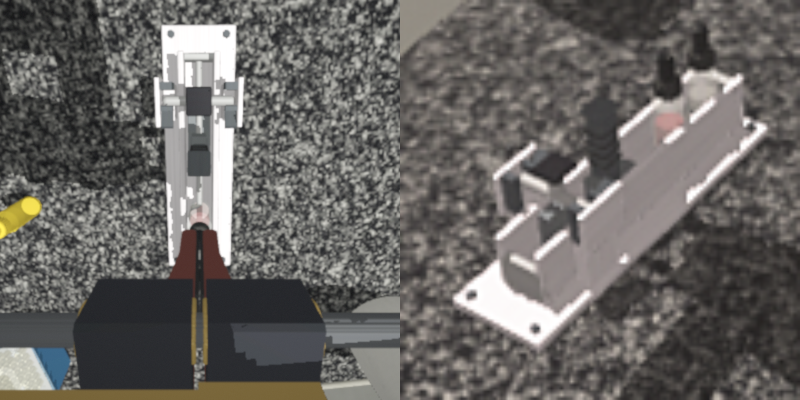

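bottle_new stands upright in the gap behind bottle_in. The pusher is held, with the pad at wrist px (319,100). Working out the pad position.

```bash
python3 - <<'E'
from h import *
import pickle
np.set_printoptions(precision=1,suppress=True)
o,im=pickle.load(open('w5.pkl','rb'))
print(onz(im,319,100,84,o),'cap',onz(im,319.5,162,99,o))
o=status.get_obs(); print(tool(np.array([457,-132,110])-[529.1,-140.9,207.6],o))
E
```

```text
[ 455.1 -130.4   84. ] cap [ 500.1 -136.    99. ]
[72.5 -0.6 97.7]
```

```bash
python3 -m inch '[[[40,-0.5,0,0,0,0,0],[73,-0.5,20,0,0,0,0],[73,-0.5,50,0,0,0,0],[73,-0.5,80,0,0,0,0],[73,-0.5,95,0,0,0,0],[73,-0.5,98,0,0,0,0],[73,-0.5,98,0,0,0,0]]]'|egrep 'ee|ft|wid'; for i in 1 2 3; do python3 -m inch '[[[0,0,1,0,0,0,0],[0,0,2,0,0,0,0],[0,0,2,0,0,0,0]]]'|egrep 'ee|ft'; done
```

```text
ee_pos: [456.3, -131.8, 109.7]
ft_force: [-0.0, 0.9, -0.5]
width: 0.5
ee_pos: [456.8, -132.0, 108.8]
ft_force: [-0.1, 0.5, 0.2]
ee_pos: [456.3, -131.9, 106.2]
ft_force: [0.1, 0.7, 0.5]
ee_pos: [456.2, -131.8, 104.0]
ft_force: [-0.4, 0.5, 0.2]
```

```bash
for i in 1 2 3 4; do python3 -m inch '[[[0,0,0.8,0,0,0,0],[0,0,1.5,0,0,0,0],[0,0,1.5,0,0,0,0]]]'|egrep 'ee|ft'; done
```

```text
ee_pos: [456.4, -131.9, 102.8]
ft_force: [-1.5, 0.7, 1.8]
ee_pos: [456.5, -131.9, 101.3]
ft_force: [0.4, 0.4, 3.2]
ee_pos: [456.8, -132.0, 99.7]
ft_force: [2.0, 1.3, 1.5]
ee_pos: [456.3, -131.9, 98.1]
ft_force: [0.1, -1.0, 1.2]
```

```bash
for i in 1 2; do python3 -m inch '[[[0,0,0.5,0,0,0,0],[0,0,1,0,0,0,0],[0,0,1,0,0,0,0]]]'|egrep 'ee|ft'; done
```

```text
ee_pos: [457.2, -132.1, 97.5]
ft_force: [0.2, -0.4, 0.0]
ee_pos: [455.5, -131.6, 95.7]
ft_force: [-0.9, -0.7, 0.1]
```

Force is back to zero, so the pusher seems to have let go. Lifting clear and measuring from the same kind of pose as before.

```bash
python3 -m inch '[[[0,0,-20,0,0,0,0],[0,0,-50,0,0,0,0],[0,0,-90,0,0,0,0],[0,0,-130,0,0,0,0],[0,0,-130,0,0,0,0],[0,0,-130,0,0,0,0],[0,0,-130,0,0,0,0],[0,0,-130,0,0,0,0]]]'|egrep 't:|ee|ft|wid'; python3 - <<'E'
from h import *
import pickle
np.set_printoptions(precision=1,suppress=True)
P=[]
for i in range(4): P.append(status.get_obs()['ee_pos']); im=optics.get_image('wrist')
o=status.get_obs(); o['ee_pos']=np.mean(P,0); pickle.dump((o,im),open('w6.pkl','wb'))
org=np.array([513.7,-139.2]);u=np.array([.9917,-.1285]); n=np.array([.1285,.9917])
g=im['frame'].astype(int); m=((g.max(2)<55)).astype('uint8')
def pt(x,y,z): q=onz(im,x,y,z,o)[:2]-org; return q@u,q@n
# dark blobs along the track centre line, sampled along the channel at z=84 (pad) / 90
k,l,st,ce=cv2.connectedComponentsWithStats(m)
for i in range(1,k):
    if st[i,4]>40 and abs(pt(*ce[i],90)[1])<25: print(st[i],ce[i],'x,y@84',pt(*ce[i],84),'@90',pt(*ce[i],90))
t=optics.get_image('top'); f=t['frame'].astype(int)
print('top profile along centreline: trackx, rgb at z=95')
for x in range(-80,125,5):
    w=org+x*u; c=proj(t,[w[0],w[1],90])[0].round().astype(int); print(x,f[c[1],c[0]],end='; ')
E
```

```text
t: 26.9
ee_pos: [455.3, -131.6, 224.6]
ft_force: [0.6, -0.4, 0.1]
width: 0.5
[318  78   9   9  53] [322.1  82.3] x,y@84 (np.float64(-146.62777294011954), np.float64(3.4304188056285874)) @90 (np.float64(-146.43076668408162), np.float64(3.3845465799961345))
[315 231   9  82 478] [319.1 269.9] x,y@84 (np.float64(22.761322881189482), np.float64(0.476686287503658)) @90 (np.float64(19.372551208819058), np.float64(0.4933412795681995))
top profile along centreline: trackx, rgb at z=95
-80 [187 184 174]; -75 [189 187 176]; -70 [190 187 177]; -65 [172 166 158]; -60 [114 110 101]; -55 [134 131 124]; -50 [91 90 83]; -45 [119 116 111]; -40 [110 106 100]; -35 [131 126 120]; -30 [147 145 132]; -25 [132 128 117]; -20 [112 111 107]; -15 [46 48 51]; -10 [61 59 64]; -5 [54 56 61]; 0 [55 58 61]; 5 [51 49 54]; 10 [63 64 70]; 15 [63 69 70]; 20 [66 71 71]; 25 [124 129 135]; 30 [107 111 112]; 35 [ 96  98 107]; 40 [ 90  98 104]; 45 [ 92  99 104]; 50 [88 94 97]; 55 [135 129 132]; 60 [146 131 128]; 65 [42 35 39]; 70 [30 35 32]; 75 [33 33 35]; 80 [159 156 156]; 85 [55 49 53]; 90 [34 38 32]; 95 [52 50 52]; 100 [101 104 104]; 105 [186 184 186]; 110 [212 206 210]; 115 [96 96 93]; 120 [73 73 72];
```

The top-view profile puts the grip cap centred at track x ≈ 41 mm (41 expected for 0.046). The bulbs are at about 70 and 92 mm, 22 mm apart, and the pad is back at about -5 mm. The gripper is clear, so I'm handing in.

```bash
python3 -c "
from workcell import ctrl; print(ctrl.close_job())"
```

```text
the job is handed in; nothing more can be done
None
```

The job is handed in: the pusher was caught by feel, the loose bottle was set down in the gap, and the pusher closed on both. My last top-view measurement put the pusher and both bottles where they should be, but I didn't re-measure the short bottles at the end, and the hand-in returned no verdict.

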